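# Put the washed pastry cutters away in their wells

## Task

Put each of the four steel pastry cutters away in the white storage well whose recess has its own shape and size, grip upwards, turned to match the recess and sitting flat on its floor. Any order will do; leave the water bottle and the cake box standing where they are.

Things in the scene. Friction and masses are not known exactly. Their poses are not given: they have to be found in the camera images.
- cutter_large_round: Loose stainless steel pastry cutter seen from above as round, 76 mm diameter, the larger of the two round cutters; steel body 25 mm tall, closed on top, with a round upright beech knob, 24 mm diameter, standing centrally on it from 25 to 57 mm above the table. Origin: centre of the underside, z up. About 200 g, can differ by a third.
- cutter_small_round: Loose stainless steel pastry cutter seen from above as round, 50 mm diameter, the smaller of the two round cutters; steel body 25 mm tall, closed on top, with a round upright beech knob, 24 mm diameter, standing centrally on it from 25 to 57 mm above the table. Origin: centre of the underside, z up. About 120 g, can differ by a third.
- cutter_square: Loose stainless steel pastry cutter seen from above as square, 56 x 56 mm, sides along its x and y axes; steel body 25 mm tall, closed on top, with an upright flat beech grip, 40 mm long along the x axis and 18 mm thick along y, standing centrally on it from 25 to 57 mm above the table. Origin: centre of the underside, z up. About 160 g, can differ by a third.
- cutter_bar: Loose stainless steel pastry cutter seen from above as oblong, 80 mm (along its x axis) x 32 mm (along its y axis); steel body 25 mm tall, closed on top, with an upright flat beech grip, 40 mm long along the x axis and 18 mm thick along y, standing centrally on it from 25 to 57 mm above the table. Origin: centre of the underside, z up. About 150 g, can differ by a third.
- well_large_round: Storage well for the large round cutter, fixed to the table: white plastic block 108 x 108 mm, 14 mm high, with a round recess, 92 mm diameter, in the middle, 8 mm deep, over a black rubber floor (floor 6 mm above the table). Origin: centre of the block's underside, z up.
- well_small_round: Storage well for the small round cutter, fixed to the table: white plastic block 108 x 108 mm, 14 mm high, with a round recess, 66 mm diameter, in the middle, 8 mm deep, over a black rubber floor (floor 6 mm above the table). Origin: centre of the block's underside, z up.
- well_square: Storage well for the square cutter, fixed to the table: white plastic block 108 x 108 mm, 14 mm high, with a square recess, 72 x 72 mm, sides along its x and y axes, in the middle, 8 mm deep, over a black rubber floor (floor 6 mm above the table). Origin: centre of the block's underside, z up.
- well_bar: Storage well for the oblong cutter, fixed to the table: white plastic block 108 x 108 mm, 14 mm high, with an oblong recess, 96 mm (along its x axis) x 48 mm (along its y axis), in the middle, 8 mm deep, over a black rubber floor (floor 6 mm above the table). Origin: centre of the block's underside, z up.
- water_bottle: Bystander: clear plastic water bottle, upright, 64 mm diameter, 190 mm tall, loose, at the right edge of the work. Origin: centre of its underside.
- cake_box: Bystander: closed white cake box, 180 x 180 mm, 90 mm tall, loose, at the left edge of the work. Origin: centre of its underside.
Not all that is in view belongs to the job. What is shaped like the well_large_round but pink or red is not meant.

How it is judged (in metres and radians):
At the end, for the whole second after the job is handed in: Each cutter released, at rest and upright (0.08 rad) in its own well: within 12 mm of the centre, underside 3 to 9 mm above the table; square and oblong within 0.25 rad of the recess (square: any quarter turn; oblong: either way round). Bottle and box never moved over 25 mm or tipped (horizontal distance between cutter_large_round and well_large_round below 0.012 m and z of cutter_large_round in the frame of well_large_round between 0.003 and 0.009 m and angle between each of cutter_large_round, cutter_small_round, cutter_square, cutter_bar's own z axis and vertical below 0.08 rad and linear speed of each of cutter_large_round, cutter_small_round, cutter_square, cutter_bar below 0.02 m/s and angular speed of each of cutter_large_round, cutter_small_round, cutter_square, cutter_bar below 0.2 rad/s and contact force between each of cutter_large_round, cutter_small_round, cutter_square, cutter_bar and the fingers below 0.1 N and horizontal distance between cutter_small_round and well_small_round below 0.012 m and z of cutter_small_round in the frame of well_small_round between 0.003 and 0.009 m and horizontal distance between cutter_square and well_square below 0.012 m and z of cutter_square in the frame of well_square between 0.003 and 0.009 m and horizontal distance between cutter_bar and well_bar below 0.012 m and z of cutter_bar in the frame of well_bar between 0.003 and 0.009 m and (angle between the x axis of cutter_square and the x axis of well_square, either way round below 0.25 rad or angle between the x axis of cutter_square and the y axis of well_square, either way round below 0.25 rad) and angle between the x axis of cutter_bar and the x axis of well_bar, either way round below 0.25 rad); the robot touches nothing.
It fails at once if the water bottle is pushed away or knocked over (distance of water_bottle from where it was at the start of the episode above 0.025 m or angle between water_bottle's own z axis and vertical above 0.3 rad).
It fails at once if the cake box is pushed away or knocked over (distance of cake_box from where it was at the start of the episode above 0.025 m or angle between cake_box's own z axis and vertical above 0.3 rad).
It also fails if it takes over 99 s, if anything falls off the work surface, if the arm or the gripper's body presses on something with over 40 N, if the wrist force passes 120 N, or if a joint passes its speed limit or range.

## Robot

A 6-joint arm with a two-finger parallel gripper is mounted at the origin on the work surface. World frame = base frame: x ahead of the robot, y to its left, z up, the work surface at z = 0. Lengths are in m, angles in degrees, forces in N, time in s.
With the tool pointing down it reaches from about 0.275 to 0.825 m from the base axis. Payload 5.2 kg.
Tool frame: the origin (TCP) lies between the finger pads; the fingertips stand 11 mm ahead of it and the grasp point (between the pads) lies 8 mm behind it (robot.nose_length is the distance from the TCP to the fingertips, in m); z points along the fingers, y is the line along which they close (so a half turn about z gives the same grasp; the last joint's range is limited). The gripper opens to 93 mm and grips with 3 to 60 N. Pads are 15 mm wide; open, the fingers measure 128 mm over their backs; the gripper's body (75 mm by 188 mm) begins 65 mm behind the grasp point.
Start: joints at [-86.047, 14.817, 87.949, -0, 77.235, -11.62], TCP at [0.148, -0.53, 0.23] pointing down, gripper open.
Joint ranges: [-179.93, 179.93], [-52.35, 119.4], [10.71, 147.94], [-69.91, 249.91], [12.55, 155.21], [-178.61, 178.61]. Speed limits (degrees/s): [147.25, 147.25, 180, 180, 180, 180].

## Interface

Orientations are given as [roll, pitch, yaw] about the fixed x, y, z axes, in that order (R = Rz(yaw) Ry(pitch) Rx(roll)).
In Python, from bench import sensors, optics, ticket, robot gives the robot as it stands.
- The arm moves only by the tool move_arm, never from a script. Its arguments are lists of equal length, an entry for each row: "offset": the shift along the tool's x, y, z in units of 30 mm (1.0 is 30 mm), a list of three; "twist": the turn, a rotation vector about the tool's x, y, z in units of 6 degrees (1.0 is 6 degrees), a list of three; "claw": the opening, from -1 (shut) to 1 (fully open). In form: {"offset": [[dx, dy, dz], ...], "twist": [[ax, ay, az], ...], "claw": [claw, ...]}. A call has 1 to 12 rows; each row shifts and turns the commanded pose from where the row before left it, along the tool's axes as they then stand; what a row does not reach is not made up. A row lasts 1/12 s, in which the tool goes at most 41.7 mm and 7.16 degrees, less where a joint would pass 70% of its speed; a pose out of reach is approached as far as the arm can. A call is refused whole if a number of a shift passes 1 or a number of a turn 1, either way. A call with a gripper value outside its range is refused whole. The fingers move at their own pace and stop on an object; the grip force is fixed at half the most. Time passes only in rows, so rows that do not move let the fingers close. It gives the time, the measured TCP pose, the force, the opening and the grip force at its end, in the units of the state.
- sensors.read_state(): the state, without advancing time (a new reading comes with each control period).
- optics.capture(name): name is "scene" or "side" or "wrist"; returns (picture, depth): 420x560x3 uint8, red, green, blue; 420x560 float32, m along the optical axis (not along the pixel's ray), 0 where there is no reading.
- optics.get_calibration(name): a dict with "mtx" (3x3 intrinsics, pixels), "k1" (the pictures are not rectified: a ray, as slopes to the right and down, at radius r is drawn at 1 + k1 r^2 times it, then the intrinsics apply), "R" (3x3) and "t" (3): a world point X has camera coordinates R X + t. Camera axes: x right, y down, z forward; pixel columns grow to the right and rows downward; lengths in m; the calibration is good to about 2 mm. A picture is of the moment at which its call begins: read the wrist's pose just before it. get_calibration takes no time and is no camera call; for the wrist camera it gives the pose at the moment of the call.
- ticket.close_job(): hands the job in; it is judged then, once.
Trained networks look in the newest picture that a camera, given by its name, has taken for a name from the list of things; names that differ only in an ending like _2 or _b are one class to them, and where a whole thing is asked for, a point or a joint stands for the part that bears it (a point fixed in the world has none). Each returns a list of dicts, best first, with "score" (0 to 1); they miss things now and then, are a little off and sometimes report something else, mostly with a low value. They report only what shows in the picture. A call takes as long as a camera call. They do not tell look-alikes from the thing itself.
- optics.spot_in(camera, name): "position" ([column, row] as shares, 0 to 1, of the picture: columns of its width, rows of its height, amid what is visible of it).
- optics.trace(camera, name): "region" (420x560 bool, what is visible of it) and "position" ([column, row] as shares, 0 to 1, of the picture: columns of its width, rows of its height, amid what is visible of it).
- optics.pinpoint(camera, name): "position" ([column, row] as shares, 0 to 1, of the picture: columns of its width, rows of its height: a listed point, or the origin of a listed thing).
The state is a dict: "time_s": time; "qpos": joint angles; "joint_vel": joint speeds; "effort": joint torques, N m; "eef_pos": TCP position; "tcp_rot": TCP orientation; "force": force on the tool from outside, world axes, zero at the start; "moment": the same for the moment, N m; "width": opening from 0.0 (shut) to 1.0 (fully open); "grip_force": force on a finger pad.
Only numpy, scipy, OpenCV 4.12 (cv2) and the standard library are available. Lean on these libraries where they do the work, as an engineer would, in place of code of your own. Each camera call takes 0.05 s, during which the arm holds its last target. There are 200 camera calls.

## Working session

There is one attempt and no reset: what is moved stays moved. The work goes in short steps, Python scripts to look and compute and a tool call to move; the robot and the scene stay as the last step left them, time stands still between calls to the robot, and variables do not carry over. Pictures are saved under pics/ and viewed, at most 14 in all, crops included, and the job is handed in when it is done.

Besides the shell and the picture viewer there is one more tool, called after "Call:" as name(argument=value, ...), one argument or row to a line, values as JSON. move_arm: Moves the arm, as the interface text tells. Its arguments: {"type":"object","properties":{"offset":{"type":"array"},"twist":{"type":"array"},"claw":{"type":"array"}},"required":["offset","twist","claw"]}

```bash
ls; mkdir -p pics
python3 - <<'E'
from bench import sensors, optics, ticket, robot
import cv2
s=sensors.read_state(); print(s['time_s'],s['eef_pos'],s['tcp_rot'],s['width'])
for n in ['scene','side']:
    p,d=optics.capture(n); cv2.imwrite(f'pics/{n}0.png',p[:,:,::-1])
    c=optics.get_calibration(n); print(n,c)
E
```

```text
pics
0.0 [ 0.14764844 -0.52929102  0.2288332 ] [-1.79900563e+02 -1.87704504e-02  1.55740741e+01] 1.0055333044394097
scene {'mtx': array([[393.77548726,   0.        , 283.43859194],
       [  0.        , 393.77548726, 204.53857842],
       [  0.        ,   0.        ,   1.        ]]), 'k1': -0.03155658296866783, 'R': array([[ 0.58640732,  0.80996742,  0.00890155],
       [ 0.5042868 , -0.35645397, -0.78653378],
       [-0.63389374,  0.4657181 , -0.61748309]]), 't': array([-0.36217728, -0.28409279,  1.6649409 ])}
side {'mtx': array([[468.87296592,   0.        , 274.43120212],
       [  0.        , 468.87296592, 214.48980455],
       [  0.        ,   0.        ,   1.        ]]), 'k1': -0.03603183336449236, 'R': array([[-0.97418607, -0.22574373,  0.00112491],
       [-0.16498533,  0.70856732, -0.68608468],
       [ 0.15408224, -0.66855973, -0.72752082]]), 't': array([0.62367879, 0.11497073, 1.28699206])}
```

View pics/scene0.png

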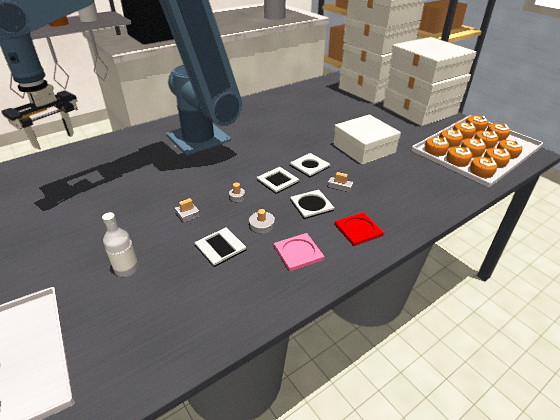

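View pics/side0.png

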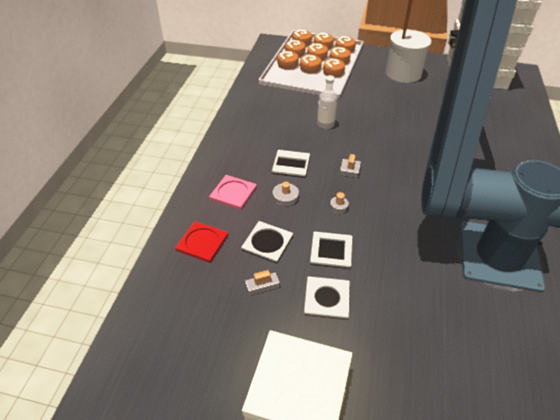

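Scene picture: the cutters are bar (340,182), square (187,210), small round (237,192) and large round (262,221). The white wells are small round (310,163), square (278,179), large round (312,204) and bar (220,245).

The bottle is at (120,250) and the box at (366,138). Look-alikes for well_large_round are pink (299,251) and red (359,228); the white one at (312,204) is the right one.

```bash
cat > h.py <<'E'
import numpy as np, cv2
from bench import sensors, optics, ticket, robot
def rays(cal,px):
    K=np.array(cal['mtx']); k=cal['k1']
    px=np.asarray(px,float).reshape(-1,2)
    d=(px-K[:2,2])/[K[0,0],K[1,1]]; u=d.copy()
    for _ in range(8): u=d/(1+k*(u**2).sum(1,keepdims=True))
    return np.c_[u,np.ones(len(u))]
def on_plane(cal,px,z):
    R,t=cal['R'],cal['t']; c=-R.T@t; w=rays(cal,px)@R
    return c+w*((z-c[2])/w[:,2])[:,None]
def cloud(cal,px,dep):
    return (rays(cal,px)*np.asarray(dep)[:,None]-cal['t'])@cal['R']
def rect(xy):
    (c,s,a)=cv2.minAreaRect((xy*1000).astype(np.float32))
    if s[0]<s[1]: s=s[::-1]; a+=90
    return np.round(c,1),np.round(s,1),round((a+90)%180-90,1)
C=['cutter_large_round','cutter_small_round','cutter_square','cutter_bar']
W=['well_large_round','well_small_round','well_square','well_bar']
def look(cam,names,zc=(0.05,0.064),zw=(0.009,0.02),zoff=0):
    cal=optics.get_calibration(cam); p,d=optics.capture(cam)
    for n in names:
        for r in optics.trace(cam,n)[:3]:
            if r['score']<.3: continue
            m=r['region']&(d>0); v,u=np.nonzero(m); px=np.c_[u,v]
            P=cloud(cal,px,d[v,u]); lo,hi=zc if n in C else zw
            k=(P[:,2]>lo)&(P[:,2]<hi)
            if k.sum()<5: print(n,'few',len(k),np.round(np.median(P,0),3)); continue
            # project on the nominal top plane
            z=.057 if n in C else .014
            q=on_plane(cal,px[k],z+zoff)[:,:2]
            print(cam,n,round(r['score'],2),'px',np.round(px.mean(0)),'rgb',np.median(p[v,u],0),'z50/95',np.round(np.percentile(P[:,2],[50,95]),3),*rect(q),k.sum())
    return p,d,cal
E
python3 - <<'E'
from h import *
for c in ['scene','side']: look(c,C+W+['water_bottle','cake_box'])
E
```

```text
scene cutter_large_round 0.39 px [366. 138.] rgb [186. 179. 160.] z50/95 [0.08  0.094] [515.3 463.4] [250.2 142.2] 41.6 185
scene cutter_small_round 0.69 px [236. 193.] rgb [154. 113. 106.] z50/95 [0.024 0.056] [465.5 -83.4] [23.6 19.7] -30.8 30
scene cutter_square 0.55 px [187. 210.] rgb [166.5 120.  113. ] z50/95 [0.025 0.056] [ 452.4 -259.2] [39.2 21. ] 86.1 54
scene cutter_bar 0.61 px [341. 182.] rgb [150.  106.5 100. ] z50/95 [0.024 0.056] [621.2 240.4] [39.7 29.7] 20.8 49
scene well_large_round 0.67 px [298. 251.] rgb [254. 157. 197.] z50/95 [0.008 0.015] [789.9 -72.5] [112.9 109.8] -11.0 524
scene well_small_round 0.68 px [310. 165.] rgb [232. 226. 214.] z50/95 [0.012 0.016] [449.6 243.3] [115.1 114.1] -83.3 374
scene well_square 0.64 px [278. 179.] rgb [170. 165. 154.] z50/95 [0.011 0.016] [461.3  87.4] [114.4 112.9] 5.2 356
scene well_bar 0.93 px [221. 246.] rgb [198.  192.  183.5] z50/95 [0.011 0.015] [ 641.8 -244.8] [112.2 110.2] 2.4 669
scene water_bottle 0.79 px [119. 248.] rgb [180. 172. 160.] z50/95 [0.095 0.187] [ 583. -500.] [63.  33.8] 75.4 74
scene cake_box 0.77 px
[... 663 characters left out ...]
 42.  37.] z50/95 [0.008 0.015] [816.3 142.3] [112.2 110.8] 79.9 576
side well_large_round 0.8 px [233. 192.] rgb [251. 149. 176.] z50/95 [0.008 0.016] [788.  -69.4] [113.  111.4] 79.0 460
side well_small_round 0.68 px [327. 298.] rgb [245. 240. 230.] z50/95 [0.012 0.016] [446.9 246.7] [111.8 107.2] -83.9 1132
side well_square 0.64 px [332. 250.] rgb [194. 184. 166.] z50/95 [0.01  0.016] [458.4  90.7] [113.8 107.3] -84.7 697
side well_bar 0.82 px [291. 163.] rgb [214.  202.  184.5] z50/95 [0.011 0.017] [ 640.9 -240.9] [116.6 108. ] -87.4 503
side water_bottle 0.8 px [327. 105.] rgb [166. 154. 137.] z50/95 [0.094 0.182] [ 567.2 -474.2] [60.8 34.7] -4.8 49
cake_box few 7391 [0.476 0.514 0.091]
```

Call:
move_arm(
  offset=[
    [1,-0.5,-0.3],
    [1,-0.5,-0.3],
    [1,-0.5,-0.3],
    [1,-0.5,-0.3],
    [1,-0.5,-0.3],
    [1,-0.5,-0.3],
    [1,-0.5,-0.3],
    [1,-0.5,-0.3],
    [1,-0.5,-0.3],
    [1,-0.5,-0.3],
    [1,-0.5,-0.3],
    [1,-0.5,-0.3],
  ],
  twist=[
    [0,0,0],
    [0,0,0],
    [0,0,0],
    [0,0,0],
    [0,0,0],
    [0,0,0],
    [0,0,0],
    [0,0,0],
    [0,0,0],
    [0,0,0],
    [0,0,0],
    [0,0,0],
  ],
  claw=[1,1,1,1,1,1,1,1,1,1,1,1],
)

```text
time_s: 2.2
eef_pos: [0.4471, -0.2584, 0.3383]
tcp_rot: [180.0, -0.0, 15.6]
force: [-1.4, -0.3, 0.1]
width: 1.0
grip_force: 0.0
```

Call:
move_arm(
  offset=[
    [0,0,0],
    [0,0,0],
    [0,0,0],
    [0,0,0],
    [0,0,0],
    [0,0,0],
    [0,0,0],
    [0,0,0],
    [0,0,0],
    [0,0,0],
    [0,0,0],
    [0,0,0],
  ],
  twist=[
    [0,0,-1],
    [0,0,-1],
    [0,0,-1],
    [0,0,-1],
    [0,0,-1],
    [0,0,-1],
    [0,0,-1],
    [0,0,-1],
    [0,0,-1],
    [0,0,-1],
    [0,0,-1],
    [0,0,-1],
  ],
  claw=[1,1,1,1,1,1,1,1,1,1,1,1],
)

```text
time_s: 3.2
eef_pos: [0.4461, -0.2597, 0.3377]
tcp_rot: [180.0, -0.0, 87.9]
force: [0.9, -0.1, -0.6]
width: 0.998
grip_force: 0.0
```

Run:
```python
from h import *
s=sensors.read_state(); print(s['time_s'],s['eef_pos'],s['tcp_rot'])
p,d,cal=look('wrist',C+W,zc=(.045,.07),zw=(.008,.022)); print(cal)
cv2.imwrite('pics/w1.png',p[:,:,::-1])
```

```text
3.2 [ 0.44611387 -0.25974183  0.33766761] [ 1.79998948e+02 -5.78758312e-05  8.78701809e+01]
wrist cutter_large_round 0.88 px [410.  42.] rgb [245. 242. 239.] z50/95 [0.025 0.057] [625.4 -92.8] [26.3 24.1] -1.0 365
wrist cutter_square 0.91 px [281. 170.] rgb [228.5 202.  164. ] z50/95 [0.025 0.058] [ 448.1 -256.6] [39.  17.4] 88.1 404
wrist well_large_round 0.69 px [520.  35.] rgb [247. 196. 223.] z50/95 [0.007 0.015] [786.  -78.6] [112.3  99. ] -11.0 2117
wrist well_small_round 0.32 px [410.  42.] rgb [245. 242. 239.] z50/95 [0.025 0.057] [ 622.1 -100.7] [68.8 57. ] -6.7 135
wrist well_bar 0.82 px [412. 155.] rgb [247. 247. 246.] z50/95 [0.013 0.015] [ 640.6 -244.4] [110.2 108.3] 2.6 3529
{'mtx': array([[329.09370415,   0.        , 280.83529509],
       [  0.        , 329.09370415, 207.63413553],
       [  0.        ,   0.        ,   1.        ]]), 'k1': -0.045620743854350256, 'R': array([[ 9.99269310e-01, -3.82199452e-02,  2.87278537e-04],
       [-3.70809543e-02, -9.67613280e-01,  2.49698904e-01],
       [-9.26550390e-03, -2.49527104e-01, -9.68323487e-01]]), 't': array([-0.45678045, -0.29119371,  0.43376954])}
```

View pics/w1.png

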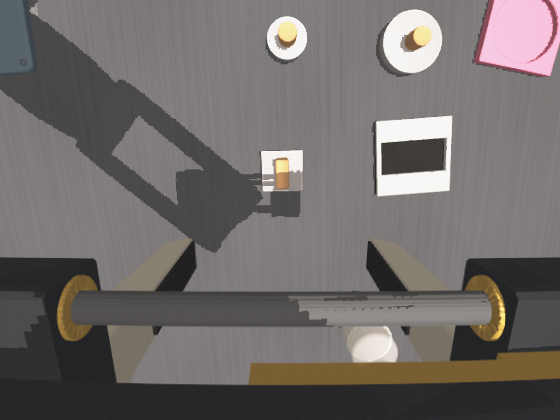

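The wrist picture shows the square cutter at (282,170), the small round at (287,38), the large round at (410,42) and the bar well at (412,155). That well's recess runs along world x. The crop confirms the square cutter, and the tool is already aligned with its grip.

Call:
move_arm(
  offset=[
    [0.1,0.06,0.9],
    [0,0,1],
    [0,0,1],
    [0,0,1],
    [0,0,1],
    [0,0,1],
    [0,0,1],
    [0,0,1],
    [0,0,1],
    [0,0,0.6],
    [0,0,0.4],
    [0,0,0],
  ],
  twist=[
    [0,0,0],
    [0,0,0],
    [0,0,0],
    [0,0,0],
    [0,0,0],
    [0,0,0],
    [0,0,0],
    [0,0,0],
    [0,0,0],
    [0,0,0],
    [0,0,0],
    [0,0,0],
  ],
  claw=[0.2,0.2,0.2,0.2,0.2,0.2,0.2,0.2,0.2,0.2,0.2,0.2],
)

```text
time_s: 4.65
eef_pos: [0.4465, -0.2555, 0.038]
tcp_rot: [-179.8, -0.2, 87.5]
force: [-0.7, 0.0, 0.5]
width: 0.601
grip_force: 0.0
```

Call:
move_arm(
  offset=[
    [0,0,0],
    [0,0,0],
    [0,0,0],
    [0,0,0],
    [0,0,0],
    [0,0,0],
    [0,0,0],
    [0,0,0],
  ],
  twist=[
    [0,0,0],
    [0,0,0],
    [0,0,0],
    [0,0,0],
    [0,0,0],
    [0,0,0],
    [0,0,0],
    [0,0,0],
  ],
  claw=[-1,-1,-1,-1,-1,-1,-1,-1],
)

```text
time_s: 5.32
eef_pos: [0.4482, -0.257, 0.0412]
tcp_rot: [180.0, 0.0, 87.6]
force: [-0.4, 0.1, 4.4]
width: 0.191
grip_force: 29.9
```

Call:
move_arm(
  offset=[
    [0,0,-0.5],
    [0,0,-1],
    [0,0,-1],
    [0.2,0,-1],
    [0.7,0,-0.9],
    [0.9,0,-0.7],
    [1,0,-0.5],
    [1,0,-0.4],
    [1,0,0],
    [0.8,0,0],
    [0.4,0,0],
    [0,0,0],
  ],
  twist=[
    [0,0,0],
    [0,0,0],
    [0,0,0],
    [0,0,0],
    [0,0,0],
    [0,0,0],
    [0,0,0],
    [0,0,0],
    [0,0,0],
    [0,0,0],
    [0,0,0],
    [0,0,0],
  ],
  claw=[-1,-1,-1,-1,-1,-1,-1,-1,-1,-1,-1,-1],
)

```text
time_s: 6.32
eef_pos: [0.4552, -0.0747, 0.2204]
tcp_rot: [-180.0, -0.1, 87.7]
force: [1.1, -0.7, -1.5]
width: 0.193
grip_force: 29.9
```

Run:
```python
from h import *
s=sensors.read_state(); print(s['time_s'],s['eef_pos'],s['tcp_rot'],s['width'])
p,d,cal=look('wrist',C+W,zc=(.045,.07),zw=(.008,.022))
cv2.imwrite('pics/w2.png',p[:,:,::-1])
```

```text
6.3167 [ 0.45522461 -0.07471336  0.22042794] [-1.79964433e+02 -5.19989198e-02  8.77438737e+01] 0.19295488886456152
wrist cutter_large_round 0.96 px [434. 195.] rgb [237. 228. 223.] z50/95 [0.025 0.057] [624.6 -89.5] [28.7 23.4] -19.8 521
wrist cutter_large_round 0.43 px [286. 183.] rgb [140. 132. 128.] z50/95 [0.025 0.053] [461.3 -70.4] [17.8  4.8] 1.3 70
wrist cutter_small_round 0.82 px [286. 183.] rgb [140. 132. 128.] z50/95 [0.025 0.055] [461.3 -70.4] [17.8  4.8] 1.3 70
cutter_small_round few 7089 [ 0.457 -0.057  0.205]
cutter_square few 6948 [ 0.457 -0.057  0.205]
wrist well_large_round 0.9 px [449.  34.] rgb [61. 58. 56.] z50/95 [0.007 0.015] [634.   82.5] [110.4  77.6] -12.2 3095
wrist well_large_round 0.57 px [539. 173.] rgb [247. 183. 214.] z50/95 [0.008 0.015] [762.3 -67.1] [108.6  64.3] 79.4 1954
wrist well_square 0.72 px [278.  42.] rgb [76.  74.  70.5] z50/95 [0.008 0.015] [460.3  77.2] [108.8  87.6] 4.8 4443
wrist well_bar 0.71 px [465. 295.] rgb [247. 246. 243.] z50/95 [0.014 0.015] [ 686.2 -238.3] [118.7  39.2] -73.4 744
```

View pics/w2.png

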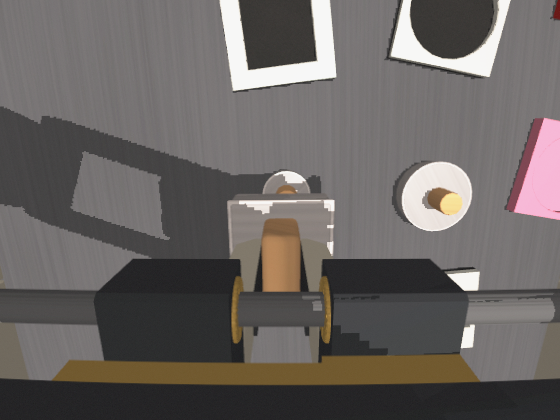

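The wrist picture shows the square cutter held upright at (281,230) and the square well at (278,42), cut off at the picture's top edge. The white large-round well is at (449,34). From the well's near edge plus half its width, its centre is about (460, 88) mm.

Call:
move_arm(
  offset=[
    [0,0,0],
    [0,0,0],
    [0.8,0,0],
    [1,0.1,0],
    [1,0.2,0.3],
    [1,0.2,0.6],
    [1,0.11,0.8],
    [0.59,0,0.8],
    [0,0,0.8],
    [0,0,0.7],
    [0,0,0],
    [0,0,0],
  ],
  twist=[
    [0,0,-0.6],
    [0,0,-0.6],
    [0,0,0],
    [0,0,0],
    [0,0,0],
    [0,0,0],
    [0,0,0],
    [0,0,0],
    [0,0,0],
    [0,0,0],
    [0,0,0],
    [0,0,0],
  ],
  claw=[-1,-1,-1,-1,-1,-1,-1,-1,-1,-1,-1,-1],
)

```text
time_s: 7.77
eef_pos: [0.4598, 0.0855, 0.1001]
tcp_rot: [-179.8, -0.0, 94.8]
force: [0.4, 0.8, -0.9]
width: 0.19
grip_force: 29.9
```

Run:
```python
from h import *
s=sensors.read_state(); print(s['time_s'],s['eef_pos'],s['tcp_rot'],s['width'])
p,d,cal=look('side',['well_square','cutter_square'],zc=(.1,.14))
cv2.imwrite('pics/s2.png',cv2.resize(p[180:320,240:420,::-1],None,fx=3,fy=3))
look('wrist',W)
```

```text
7.7667 [0.45981705 0.08549744 0.10005869] [-1.79842477e+02 -1.92537251e-02  9.47603147e+01] 0.1899970117365652
side well_square 0.59 px [331. 253.] rgb [132.  124.  112.5] z50/95 [0.011 0.017] [458.8  91.6] [113.8 108. ] -84.1 586
side cutter_square 0.77 px [333. 234.] rgb [114.  96.  90.] z50/95 [0.084 0.116] [462.8  39.2] [55.9 16.5] -82.2 88
cutter_square few 7290 [0.476 0.514 0.091]
wrist well_large_round 0.9 px [493. 211.] rgb [47. 45. 43.] z50/95 [0.007 0.015] [636.6  99.6] [111.7 108. ] -12.1 7031
wrist well_small_round 0.97 px [278.  34.] rgb [236. 233. 224.] z50/95 [0.014 0.015] [450.8 212.5] [108.   44.8] 5.5 8457
wrist well_square 0.65 px [273. 179.] rgb [135. 130. 121.] z50/95 [0.014 0.015] [458.5  95.9] [107.9  93.1] 4.6 7315
```

View pics/s2.png

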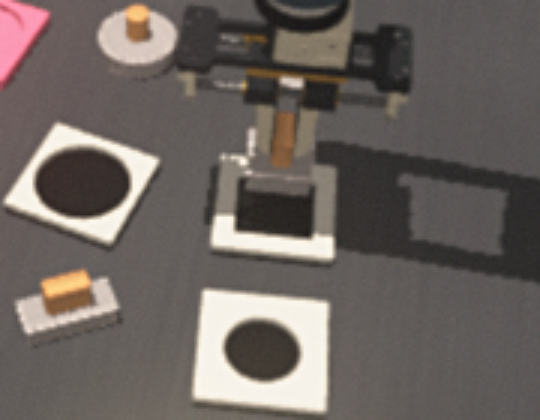

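Side crop: the cutter hangs just above the square recess (275,210 in the crop), aligned with it. I'll lower it.

Call:
move_arm(
  offset=[
    [0.08,0,0.3],
    [0,0,0.4],
    [0,0,0.4],
    [0,0,0.3],
    [0,0,0.2],
    [0,0,0.17],
    [0,0,0],
    [0,0,0],
  ],
  twist=[
    [0,0,0],
    [0,0,0],
    [0,0,0],
    [0,0,0],
    [0,0,0],
    [0,0,0],
    [0,0,0],
    [0,0,0],
  ],
  claw=[-1,-1,-1,-1,-1,-1,-1,-1],
)

```text
time_s: 8.83
eef_pos: [0.4605, 0.0881, 0.0475]
tcp_rot: [180.0, -0.0, 94.8]
force: [0.1, 0.6, -2.0]
width: 0.19
grip_force: 30.0
```

Call:
move_arm(
  offset=[
    [0,0,0],
    [0,0,0],
    [0,0,0],
    [0,0,0],
    [0,0,-0.5],
    [0,0,-1],
    [0,0,-1],
    [0,0.5,-1],
    [0,0.9,-1],
    [0,1,-1],
    [0,1,-1],
    [0,0.6,-0.5],
  ],
  twist=[
    [0,0,0],
    [0,0,0],
    [0,0,0],
    [0,0,0],
    [0,0,0],
    [0,0,0],
    [0,0,0],
    [0,0,0],
    [0,0,0.8],
    [0,0,1],
    [0,0,1],
    [0,0,1],
  ],
  claw=[0.2,0.2,0.2,0.2,0.2,0.2,0.2,0.2,0.2,0.2,0.2,0.2],
)

```text
time_s: 9.83
eef_pos: [0.5821, 0.0847, 0.2608]
tcp_rot: [179.6, -0.1, 71.7]
force: [0.7, -0.6, 1.1]
width: 0.598
grip_force: 0.0
```

Run:
```python
from h import *
s=sensors.read_state(); print(s['time_s'],s['eef_pos'],s['tcp_rot'],s['width'])
p,d,cal=look('wrist',C+W,zc=(.045,.07),zw=(.008,.022))
cv2.imwrite('pics/w3.png',p[:,:,::-1])
look('side',['cutter_square'],zc=(.052,.07))
```

```text
9.8333 [0.5821149  0.08466283 0.26083646] [ 1.79605658e+02 -1.17108196e-01  7.16931867e+01] 0.5982883463329505
cutter_large_round few 234 [ 0.605 -0.066  0.024]
wrist cutter_small_round 0.71 px [233. 334.] rgb [195.  176.5 120. ] z50/95 [0.05  0.058] [464.  -77.8] [31.5 23. ] 56.7 326
wrist cutter_square 0.93 px [185. 210.] rgb [113. 104.  99.] z50/95 [0.032 0.064] [463.3  88.3] [41.4 24.6] -83.5 717
wrist cutter_bar 0.61 px [263.  36.] rgb [223. 200. 177.] z50/95 [0.026 0.058] [616.8 244.1] [40.6 19.3] 32.1 807
cutter_bar few 9151 [0.449 0.247 0.013]
wrist well_large_round 0.85 px [463. 229.] rgb [241. 148. 173.] z50/95 [0.007 0.015] [790.5 -57. ] [111.   82.4] -11.2 1988
wrist well_large_round 0.75 px [318. 154.] rgb [50. 48. 46.] z50/95 [0.007 0.015] [638.3  99.7] [108.5 108.1] -12.3 3555
wrist well_large_round 0.75 px [452.  73.] rgb [230.  47.  42.] z50/95 [0.007 0.015] [816.  140.1] [111.1 108.8] -10.2 4282
wrist well_small_round 0.89 px [128.  87.] rgb [236. 232. 221.] z50/95 [0.013 0.015] [448.5 244.8] [110.1 109.1] 5.9 6517
wrist well_square 0.59 px [187. 204.] rgb [164.  157.  146.5] z50/95 [0.014 0.015] [459.8  88.8] [110.5 108.1] 4.5 3930
wrist well_bar 0.74 px [354. 356.] rgb [174. 167. 154.] z50/95 [0.013 0.015] [ 604.6 -191.6] [37. 19.] -19.4 207
side cutter_square 0.7 px [331. 245.] rgb [119. 104.  97.] z50/95 [0.03  0.063] [461.2  88.6] [49.7 16.2] -82.0 91
```

View pics/w3.png

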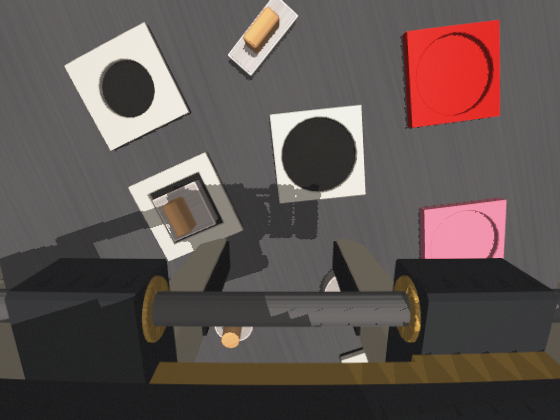

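The wrist picture shows the square cutter seated in its well (185,210), the bar cutter at (263,36) and the small-round well at (128,87). The white large-round well is at (318,154). Red (452,73) and pink (463,235) are decoys. Next is the bar.

Call:
move_arm(
  offset=[
    [0.7,-0.07,0],
    [1,-0.1,0],
    [1,-0.1,0],
    [1,-0.1,0],
    [1,-0.1,0],
    [0.71,-0.1,0],
    [0,0,0.6],
    [0,0,0.8],
    [0,0,0.9],
    [0,0,0.9],
    [0,0,0.9],
    [0,0,0.7],
  ],
  twist=[
    [0,0,0],
    [0,0,0],
    [0,0,0],
    [0,0,0],
    [0,0,0],
    [0,0,0.6],
    [0,0,1],
    [0,0,1],
    [0,0,1],
    [0,0,1],
    [0,0,1],
    [0,0,1],
  ],
  claw=[0.2,0.2,0.2,0.2,0.2,0.2,0.2,0.2,0.2,0.2,0.2,0.2],
)

```text
time_s: 11.38
eef_pos: [0.6111, 0.2442, 0.11]
tcp_rot: [-179.9, 0.1, 32.1]
force: [0.5, 0.0, -0.5]
width: 0.596
grip_force: 0.0
```

Run:
```python
from h import *
s=sensors.read_state(); print(s['time_s'],s['eef_pos'],s['tcp_rot'],s['width'])
look('side',['cutter_bar'],zc=(.045,.07)); look('wrist',['cutter_bar'])
```

```text
11.3833 [0.61108753 0.244193   0.10997133] [-1.79949828e+02  1.39746432e-01  3.21119919e+01] 0.5962805821312519
side cutter_bar 0.77 px [262. 283.] rgb [133.  106.5  96. ] z50/95 [0.024 0.056] [613.7 252.7] [40.2 24.5] 13.1 93
wrist cutter_bar 0.92 px [283. 204.] rgb [244.5 231.  170. ] z50/95 [0.025 0.058] [617.7 247. ] [40.4 17.7] 31.1 1579
```

Call:
move_arm(
  offset=[
    [0.22,0.05,0.2],
    [0,0,0.5],
    [0,0,0.7],
    [0,0,0.5],
    [0,0,0.3],
    [0,0,0.1],
    [0,0,0],
    [0,0,0],
    [0,0,0],
    [0,0,0],
    [0,0,0],
    [0,0,0],
  ],
  twist=[
    [0,0,0.15],
    [0,0,0],
    [0,0,0],
    [0,0,0],
    [0,0,0],
    [0,0,0],
    [0,0,0],
    [0,0,0],
    [0,0,0],
    [0,0,0],
    [0,0,0],
    [0,0,0],
  ],
  claw=[0.2,0.2,0.2,0.2,0.2,0.2,0.2,-1,-1,-1,-1,-1],
)

```text
time_s: 12.58
eef_pos: [0.6191, 0.2466, 0.0441]
tcp_rot: [180.0, -0.1, 31.5]
force: [0.6, 0.1, -0.7]
width: 0.293
grip_force: 0.0
```

Call:
move_arm(
  offset=[
    [0,0,0],
    [0,0,0],
    [0,0,-0.5],
    [0,0,-1],
    [0,0,-1],
    [0,0,-1],
    [0,0,-0.5],
    [0,0,0],
    [0,0,0],
    [0,0,0],
  ],
  twist=[
    [0,0,0],
    [0,0,0],
    [0,0,0],
    [0,0,0],
    [0,0,0],
    [0,0,0.8],
    [0,0,1],
    [0,0,1],
    [0,0,1],
    [0,0,1],
  ],
  claw=[-1,-1,-1,-1,-1,-1,-1,-1,-1,-1],
)

```text
time_s: 13.42
eef_pos: [0.6187, 0.2466, 0.1638]
tcp_rot: [-180.0, -0.0, 2.4]
force: [-0.4, -0.4, -2.0]
width: 0.187
grip_force: 30.0
```

Call:
move_arm(
  offset=[
    [0,0.5,0],
    [0,1,0],
    [0,1,0],
    [0,1,0],
    [0,1,0],
    [0,1,0],
    [0,1,0],
    [0,1,0],
    [0,1,0],
    [0,1,0],
    [0,1,0],
    [0,1,0],
  ],
  twist=[
    [0,0,0],
    [0,0,0],
    [0,0,0],
    [0,0,0],
    [0,0,0],
    [0,0,0],
    [0,0,0],
    [0,0,0],
    [0,0,0],
    [0,0,0],
    [0,0,0],
    [0,0,0],
  ],
  claw=[-1,-1,-1,-1,-1,-1,-1,-1,-1,-1,-1,-1],
)

```text
time_s: 14.42
eef_pos: [0.6341, -0.1005, 0.1631]
tcp_rot: [180.0, 0.1, 2.8]
force: [0.4, 0.5, -2.2]
width: 0.191
grip_force: 30.0
```

Call:
move_arm(
  offset=[
    [0,1,0],
    [0,1,0],
    [0,1,0],
    [0,1,0],
    [0,0.6,0.2],
    [0,0.28,0.4],
    [0.05,0,0.5],
    [0,0,0.5],
    [0,0,0.4],
    [0,0,0],
    [0,0,0],
  ],
  twist=[
    [0,0,0],
    [0,0,0],
    [0,0,0],
    [0,0,0],
    [0,0,0],
    [0,0,0],
    [0,0,0],
    [0,0,0],
    [0,0,0],
    [0,0,0],
    [0,0,0],
  ],
  claw=[-1,-1,-1,-1,-1,-1,-1,-1,-1,-1,-1],
)

```text
time_s: 15.33
eef_pos: [0.6425, -0.243, 0.102]
tcp_rot: [-179.9, 0.1, 2.8]
force: [-0.4, -0.8, -1.7]
width: 0.19
grip_force: 30.0
```

Run:
```python
from h import *
s=sensors.read_state(); print(s['time_s'],s['eef_pos'],s['tcp_rot'],s['width'])
p,d,cal=look('wrist',['well_bar','cutter_bar'],zc=(.045,.17),zw=(.008,.022))
look('side',['well_bar']);p,d,c=look('scene',['well_bar','cutter_large_round'])
cv2.imwrite('pics/c4.png',np.hstack([cv2.resize(p[170:310,150:290,::-1],(400,400)),cv2.resize(optics.capture('side')[0][90:230,220:360,::-1],(400,400))]))
```

```text
15.3333 [ 0.64245233 -0.24295963  0.10195352] [-1.79892876e+02  1.49282160e-01  2.75016978e+00] 0.1902511817187784
wrist well_bar 0.97 px [284. 190.] rgb [247. 246. 245.] z50/95 [0.014 0.015] [ 651.9 -243.7] [108.3  88. ] -87.4 8701
wrist cutter_bar 0.6 px [280. 228.] rgb [181.5 138.  126. ] z50/95 [0.084 0.116] [ 641.  -242.7] [76.9 38.8] 2.7 5623
side well_bar 0.56 px [291. 164.] rgb [140. 131. 119.] z50/95 [0.011 0.016] [ 640.9 -236.4] [110.8 107.4] 6.6 427
scene well_bar 0.67 px [219. 248.] rgb [138. 133. 124.] z50/95 [0.011 0.015] [ 642.4 -244.5] [113.3 109.6] 2.8 536
scene cutter_large_round 0.56 px [262. 221.] rgb [219. 207. 186.] z50/95 [0.024 0.056] [629.4 -91.1] [23.9 21.5] -35.3 41
```

View pics/c4.png

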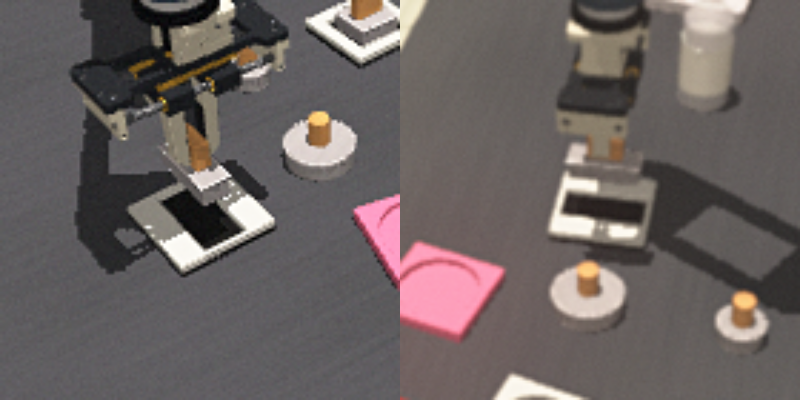

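The crops show the bar cutter hanging aligned over the bar recess (200,218 left; 603,210 right). I'll lower it and release.

Call:
move_arm(
  offset=[
    [0,0.04,0.3],
    [0,0,0.4],
    [0,0,0.4],
    [0,0,0.3],
    [0,0,0.2],
    [0,0,0.13],
    [0,0,0],
    [0,0,0],
  ],
  twist=[
    [0,0,0],
    [0,0,0],
    [0,0,0],
    [0,0,0],
    [0,0,0],
    [0,0,0],
    [0,0,0],
    [0,0,0],
  ],
  claw=[-1,-1,-1,-1,-1,-1,-1,-1],
)

```text
time_s: 16.45
eef_pos: [0.6434, -0.2455, 0.0514]
tcp_rot: [180.0, -0.0, 2.7]
force: [0.2, 0.4, -0.7]
width: 0.192
grip_force: 30.0
```

Call:
move_arm(
  offset=[
    [0,0,0.05],
    [0,0,0],
    [0,0,0],
    [0,0,0],
    [0,0,-0.5],
    [0,0,-1],
    [0,0,-1],
    [-0.2,-0.3,-1],
    [-0.2,-0.7,-0.8],
    [-0.2,-1,-0.4],
    [0,-1,0],
    [0,-1,0],
  ],
  twist=[
    [0,0,0],
    [0,0,0],
    [0,0,0],
    [0,0,0],
    [0,0,0],
    [0,0,0],
    [0,0,0],
    [0,0,0],
    [0,0,0],
    [0,0,0],
    [0,0,0],
    [0,0,0],
  ],
  claw=[-1,0.2,0.2,0.2,0.2,0.2,0.2,0.2,0.2,0.2,0.2,0.2],
)

```text
time_s: 17.45
eef_pos: [0.6201, -0.1259, 0.1934]
tcp_rot: [179.9, -0.2, 2.6]
force: [0.2, -0.3, -1.1]
width: 0.602
grip_force: 0.0
```

Call:
move_arm(
  offset=[
    [-0.1,-0.9,0],
    [0,-0.3,0],
    [0,0,0.2],
    [0,0,0.4],
    [0,0,0.6],
    [0,0,0.6],
    [0,0,0.3],
    [0,0,0],
    [0,0,0],
  ],
  twist=[
    [0,0,0],
    [0,0,0],
    [0,0,0],
    [0,0,0],
    [0,0,0],
    [0,0,0],
    [0,0,0],
    [0,0,0],
    [0,0,0],
  ],
  claw=[0.2,0.2,0.2,0.2,0.2,0.2,0.2,0.2,0.2],
)

```text
time_s: 18.2
eef_pos: [0.615, -0.0916, 0.1276]
tcp_rot: [-180.0, 0.1, 2.6]
force: [0.3, 0.0, 0.3]
width: 0.597
grip_force: 0.0
```

Run:
```python
from h import *
s=sensors.read_state(); print(s['time_s'],s['eef_pos'],s['tcp_rot'],s['width'])
look('wrist',['cutter_large_round'],zc=(.052,.065))
look('side',['cutter_bar','cutter_large_round','cutter_square'],zc=(.052,.07)); look('scene',['cutter_bar'],zc=(.052,.07))
```

```text
18.2 [ 0.61499289 -0.09157046  0.12759039] [-1.79994006e+02  5.93458099e-02  2.62040279e+00] 0.5971190215894987
wrist cutter_large_round 0.79 px [280. 194.] rgb [212. 196. 188.] z50/95 [0.025 0.057] [628.4 -90.4] [23.3 22.7] 2.6 851
side cutter_bar 0.74 px [285. 194.] rgb [136. 109. 101.] z50/95 [0.024 0.055] [626.2 -85.6] [26.2 21. ] -77.6 38
side cutter_large_round 0.81 px [285. 194.] rgb [137.  109.5 101. ] z50/95 [0.024 0.054] [625.7 -83.5] [21.8 20.9] -77.6 32
scene cutter_bar 0.63 px [219. 242.] rgb [162. 117. 108.] z50/95 [0.03  0.063] [ 641.4 -246.2] [48.2 21.9] 2.8 84
```

Call:
move_arm(
  offset=[
    [0.45,-0.02,0.3],
    [0,0,0.6],
    [0,0,0.7],
    [0,0,0.6],
    [0,0,0.4],
    [0,0,0.2],
    [0,0,0],
    [0,0,0],
    [0,0,0],
    [0,0,0],
    [0,0,0],
    [0,0,0],
  ],
  twist=[
    [0,0,0],
    [0,0,0],
    [0,0,0],
    [0,0,0],
    [0,0,0],
    [0,0,0],
    [0,0,0],
    [0,0,0],
    [0,0,0],
    [0,0,0],
    [0,0,0],
    [0,0,0],
  ],
  claw=[0.2,0.2,0.2,0.2,0.2,0.2,0.2,-1,-1,-1,-1,-1],
)

```text
time_s: 19.6
eef_pos: [0.629, -0.0895, 0.0449]
tcp_rot: [180.0, -0.1, 2.7]
force: [0.5, -0.4, 0.1]
width: 0.289
grip_force: 0.0
```

Call:
move_arm(
  offset=[
    [0,0,0],
    [0,0,0],
    [0,0,-0.5],
    [0,0,-1],
    [0,0,-1],
    [0,-0.3,-0.5],
    [0,-0.7,0],
    [0,-1,0],
    [0,-1,0],
    [0,-1,0],
    [0,-1,0],
    [0,-0.7,0],
  ],
  twist=[
    [0,0,0],
    [0,0,0],
    [0,0,0],
    [0,0,0],
    [0,0,0],
    [0,0,0],
    [0,0,0],
    [0,0,0],
    [0,0,0],
    [0,0,0],
    [0,0,0],
    [0,0,0],
  ],
  claw=[-1,-1,-1,-1,-1,-1,-1,-1,-1,-1,-1,-1],
)

```text
time_s: 20.6
eef_pos: [0.6195, 0.0842, 0.1335]
tcp_rot: [-179.9, 0.1, 2.7]
force: [0.3, -0.1, -1.9]
width: 0.255
grip_force: 30.0
```

Call:
move_arm(
  offset=[
    [0,-0.4,0],
    [0,-0.2,0],
    [0,0,0],
    [0,0,0],
  ],
  twist=[
    [0,0,0],
    [0,0,0],
    [0,0,0],
    [0,0,0],
  ],
  claw=[-1,-1,-1,-1],
)

```text
time_s: 20.93
eef_pos: [0.6197, 0.0987, 0.1338]
tcp_rot: [180.0, 0.0, 2.7]
force: [0.1, -0.4, -2.5]
width: 0.25
grip_force: 30.0
```

Run:
```python
from h import *
s=sensors.read_state(); print(s['time_s'],s['eef_pos'],s['tcp_rot'],s['width'],s['grip_force'])
p,_,_=look('wrist',['well_large_round'],zw=(.008,.022))
cv2.imwrite('pics/w5.png',p[:,:,::-1])
```

```text
20.9333 [0.61971898 0.09867157 0.13383801] [1.79965728e+02 2.37171901e-02 2.67338655e+00] 0.250049097878925 29.99859094619751
wrist well_large_round 0.95 px [497.  40.] rgb [247. 194. 221.] z50/95 [0.007 0.015] [767.3 -65.9] [111.5  67.8] 80.3 4383
wrist well_large_round 0.83 px [240.  14.] rgb [247.  83.  75.] z50/95 [0.014 0.015] [765.6 146.6] [110.1  26.9] -87.9 2746
wrist well_large_round 0.77 px [280. 159.] rgb [127.  123.  116.5] z50/95 [0.007 0.015] [638.7  99.7] [108.4 108.2] 77.8 4753
```

View pics/w5.png

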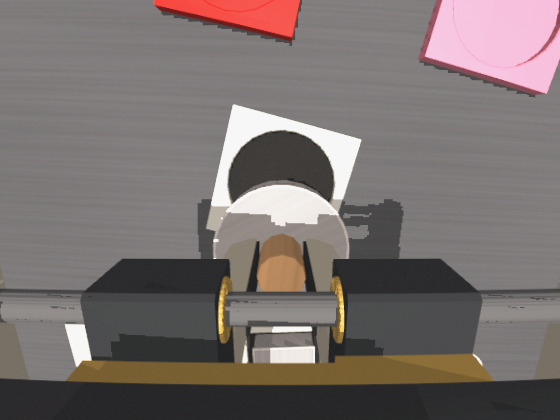

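The wrist picture shows the large round cutter held upright at (281,225) over the white well (285,170). Red and pink stay at the top edge.

Call:
move_arm(
  offset=[
    [0.3,0,0],
    [0.33,0,0.3],
    [0,0,0.5],
    [0,0,0.6],
    [0,0,0.5],
    [0,0,0.4],
    [0,0,0.3],
    [0,0,0.18],
    [0,0,0],
    [0,0,0],
  ],
  twist=[
    [0,0,0],
    [0,0,0],
    [0,0,0],
    [0,0,0],
    [0,0,0],
    [0,0,0],
    [0,0,0],
    [0,0,0],
    [0,0,0],
    [0,0,0],
  ],
  claw=[-1,-1,-1,-1,-1,-1,-1,-1,-1,-1],
)

```text
time_s: 21.87
eef_pos: [0.6393, 0.1002, 0.0509]
tcp_rot: [180.0, -0.1, 2.7]
force: [0.3, 0.5, -1.7]
width: 0.251
grip_force: 30.0
```

Call:
move_arm(
  offset=[
    [0,0,0.03],
    [0,0,0],
    [0,0,0],
    [0,0,0],
    [0,0,-0.5],
    [0,0,-1],
    [0,0,-1],
    [-0.3,0.3,-0.6],
    [-0.7,0.7,0],
    [-0.8,0.8,0],
    [-0.8,0.8,0],
    [-0.8,0.8,0],
  ],
  twist=[
    [0,0,0],
    [0,0,0],
    [0,0,0],
    [0,0,0],
    [0,0,0],
    [0,0,0],
    [0,0,0],
    [0,0,0],
    [0,0,0],
    [0,0,0],
    [0,0,0],
    [0,0,0],
  ],
  claw=[-1,0.2,0.2,0.2,0.2,0.2,0.2,0.2,0.2,0.2,0.2,0.2],
)

```text
time_s: 22.87
eef_pos: [0.5405, -0.007, 0.1432]
tcp_rot: [180.0, -0.1, 2.7]
force: [-0.1, -0.6, 0.2]
width: 0.601
grip_force: 0.0
```

Call:
move_arm(
  offset=[
    [-0.8,0.7,0],
    [-0.8,0.7,0],
    [-0.8,0.6,0],
    [-0.6,0.3,0],
    [0,0,0],
    [0,0,0],
  ],
  twist=[
    [0,0,0],
    [0,0,0],
    [0,0,0],
    [0,0,0],
    [0,0,0],
    [0,0,0],
  ],
  claw=[0.2,0.2,0.2,0.2,0.2,0.2],
)

```text
time_s: 23.37
eef_pos: [0.4547, -0.0799, 0.1433]
tcp_rot: [180.0, -0.1, 2.5]
force: [-0.5, 0.5, 0.1]
width: 0.601
grip_force: 0.0
```

Run:
```python
from h import *
s=sensors.read_state(); print(s['time_s'],s['eef_pos'],s['tcp_rot'],s['width'],s['grip_force'])
look('wrist',['cutter_small_round'],zc=(.052,.065))
look('side',['cutter_large_round'],zc=(.052,.07)); look('scene',['cutter_large_round'],zc=(.052,.07))
```

```text
23.3667 [ 0.45474594 -0.07990656  0.14334302] [ 1.79980905e+02 -7.72075400e-02  2.54660267e+00] 0.601298337651464 0.0
wrist cutter_small_round 0.77 px [283. 198.] rgb [208. 188. 127.] z50/95 [0.025 0.058] [462.4 -81.4] [23.4 22.9] 29.0 737
side cutter_large_round 0.8 px [268. 239.] rgb [217. 200. 188.] z50/95 [0.03  0.061] [637.7 100.9] [29.1 21.9] -76.7 64
scene cutter_large_round 0.8 px [312. 200.] rgb [218.  207.  175.5] z50/95 [0.03  0.062] [636.  100.1] [33.4 19.5] -38.8 39
```

Call:
move_arm(
  offset=[
    [0.25,0.06,0.4],
    [0,0,0.7],
    [0,0,0.8],
    [0,0,0.7],
    [0,0,0.4],
    [0,0,0.3],
    [0,0,0],
    [0,0,0],
    [0,0,0],
    [0,0,0],
    [0,0,0],
    [0,0,0],
  ],
  twist=[
    [0,0,0],
    [0,0,0],
    [0,0,0],
    [0,0,0],
    [0,0,0],
    [0,0,0],
    [0,0,0],
    [0,0,0],
    [0,0,0],
    [0,0,0],
    [0,0,0],
    [0,0,0],
  ],
  claw=[0.2,0.2,0.2,0.2,0.2,0.2,0.2,-1,-1,-1,-1,-1],
)

```text
time_s: 24.67
eef_pos: [0.4628, -0.0811, 0.0445]
tcp_rot: [180.0, -0.1, 2.7]
force: [0.8, -0.4, -0.0]
width: 0.289
grip_force: 0.0
```

Call:
move_arm(
  offset=[
    [0,0,0],
    [0,0,0],
    [0,0,-0.5],
    [0,0,-1],
    [0,0,-1],
    [0,0,-1],
    [0,-0.5,-0.2],
    [0,-1,0],
    [0,-1,0],
    [0,-1,0],
    [0,-1,0],
    [0,-1,0],
  ],
  twist=[
    [0,0,0],
    [0,0,0],
    [0,0,0],
    [0,0,0],
    [0,0,0],
    [0,0,0],
    [0,0,0],
    [0,0,0],
    [0,0,0],
    [0,0,0],
    [0,0,0],
    [0,0,0],
  ],
  claw=[-1,-1,-1,-1,-1,-1,-1,-1,-1,-1,-1,-1],
)

```text
time_s: 25.67
eef_pos: [0.454, 0.0852, 0.1547]
tcp_rot: [-180.0, 0.0, 2.6]
force: [1.1, -0.7, -1.4]
width: 0.252
grip_force: 30.0
```

Call:
move_arm(
  offset=[
    [0,-1,0],
    [0,-1,0],
    [0,-1,0],
    [0,-1,0],
    [0,-0.9,0],
    [0,-0.4,0],
    [0,0,0],
    [0,0,0],
  ],
  twist=[
    [0,0,0],
    [0,0,0],
    [0,0,0],
    [0,0,0],
    [0,0,0],
    [0,0,0],
    [0,0,0],
    [0,0,0],
  ],
  claw=[-1,-1,-1,-1,-1,-1,-1,-1],
)

```text
time_s: 26.33
eef_pos: [0.4468, 0.2426, 0.1544]
tcp_rot: [180.0, 0.0, 2.8]
force: [-0.1, -0.0, -1.5]
width: 0.254
grip_force: 30.0
```

Run:
```python
from h import *
s=sensors.read_state(); print(s['time_s'],s['eef_pos'],s['tcp_rot'],s['width'],s['grip_force'])
p,_,_=look('wrist',['well_small_round'],zw=(.008,.022))
cv2.imwrite('pics/w6.png',p[:,:,::-1])
```

```text
26.3333 [0.44684608 0.24259659 0.15442452] [1.79950683e+02 4.63358549e-02 2.77498674e+00] 0.25440968031688754 29.997266829013824
wrist well_small_round 0.71 px [276. 181.] rgb [236. 231. 221.] z50/95 [0.014 0.015] [449.7 245.9] [108.2 104.7] -84.2 6929
```

View pics/w6.png

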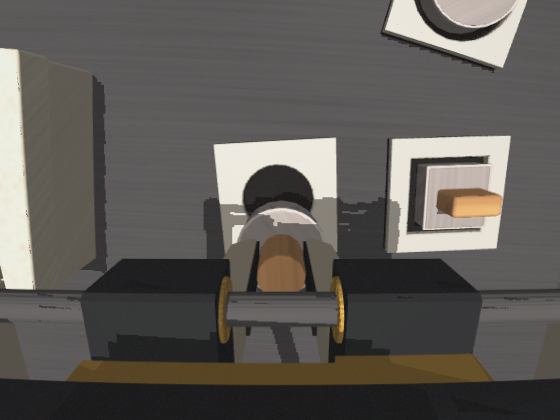

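The wrist picture shows the small round cutter held upright at (281,240) with its well at (278,195). The square cutter is seated at (455,195), and the box is at the left, clear of the gripper.

Call:
move_arm(
  offset=[
    [0.05,-0.1,0.3],
    [0,0,0.6],
    [0,0,0.6],
    [0,0,0.6],
    [0,0,0.5],
    [0,0,0.4],
    [0,0,0.3],
    [0,0,0.15],
    [0,0,0],
    [0,0,0],
  ],
  twist=[
    [0,0,0],
    [0,0,0],
    [0,0,0],
    [0,0,0],
    [0,0,0],
    [0,0,0],
    [0,0,0],
    [0,0,0],
    [0,0,0],
    [0,0,0],
  ],
  claw=[-1,-1,-1,-1,-1,-1,-1,-1,-1,-1],
)

```text
time_s: 27.27
eef_pos: [0.449, 0.2455, 0.0513]
tcp_rot: [-180.0, -0.0, 2.6]
force: [0.6, 0.1, -0.9]
width: 0.251
grip_force: 30.0
```

Call:
move_arm(
  offset=[
    [0,0,0.02],
    [0,0,0],
    [0,0,0],
    [0,0,0],
    [0,0,-0.5],
    [0,0,-1],
    [0,0,-1],
    [0,0,-1],
    [0,0.5,-1],
    [0,1,-1],
    [0,1,-0.6],
    [0,0.5,0],
  ],
  twist=[
    [0,0,0],
    [0,0,0],
    [0,0,0],
    [0,0,0],
    [0,0,0],
    [0,0,0],
    [0,0,0],
    [0,0,0],
    [0,0,0],
    [0,0,0],
    [0,0,0],
    [0,0,0],
  ],
  claw=[-1,0.2,0.2,0.2,0.2,0.2,0.2,0.2,0.2,0.2,0.2,0.2],
)

```text
time_s: 28.27
eef_pos: [0.4551, 0.1547, 0.2379]
tcp_rot: [180.0, -0.5, 2.7]
force: [1.4, 0.9, 0.1]
width: 0.604
grip_force: 0.0
```

Call:
move_arm(
  offset=[
    [0,1,0],
    [0,1,0],
    [0,1,0],
    [0,0.5,0],
    [0,0,0],
    [0,0,0],
  ],
  twist=[
    [0,0,0],
    [0,0,0],
    [0,0,0],
    [0,0,0],
    [0,0,0],
    [0,0,0],
  ],
  claw=[0.2,0.2,0.2,0.2,0.2,0.2],
)

```text
time_s: 28.77
eef_pos: [0.4577, 0.0511, 0.2333]
tcp_rot: [-180.0, -0.0, 2.5]
force: [-0.2, 0.1, -0.3]
width: 0.6
grip_force: 0.0
```

Run:
```python
from h import *
s=sensors.read_state(); print(s['time_s'],s['eef_pos'],s['width'])
for c in ['side','scene']:
    p,_,_=look(c,C,zc=(.055,.07)); cv2.imwrite(f'pics/e_{c}.png',p[:,:,::-1])
a=cv2.imread('pics/e_scene.png')[130:300,150:400]; b=cv2.imread('pics/e_side.png')[120:330,200:400]
cv2.imwrite('pics/e.png',np.hstack([cv2.resize(a,(400,272)),cv2.resize(b,(380,399))[60:332]]))
```

```text
28.7667 [0.4577037  0.05112312 0.23333632] 0.6000265982348425
side cutter_large_round 0.64 px [267. 239.] rgb [219.5 202.  190. ] z50/95 [0.03  0.061] [638.1  99.1] [25.5 21.9] -76.7 57
side cutter_small_round 0.89 px [327. 294.] rgb [213. 195. 139.] z50/95 [0.031 0.064] [447.1 244.7] [24.1 22.2] -81.1 72
side cutter_square 0.62 px [331. 246.] rgb [168.5 146.5 118. ] z50/95 [0.03  0.063] [461.2  88.7] [42.7 16.2] -82.0 77
side cutter_bar 0.77 px [291. 158.] rgb [162. 140. 114.] z50/95 [0.031 0.063] [ 643.  -248.6] [38.8 25.5] 13.2 60
scene cutter_large_round 0.97 px [312. 200.] rgb [217. 206. 171.] z50/95 [0.03  0.061] [635.9 100.2] [33.1 19.5] -38.8 35
scene cutter_large_round 0.55 px [366. 138.] rgb [187. 180. 161.] z50/95 [0.082 0.094] [511.  474.7] [255.5 146.2] 43.7 195
scene cutter_square 0.69 px [278. 175.] rgb [163. 115. 107.] z50/95 [0.03  0.062] [458.8  89.8] [45.2 23.7] -82.3 46
scene cutter_bar 0.68 px [219. 242.] rgb [163.5 115.5 107.5] z50/95 [0.03  0.063] [ 638.7 -245.3] [43.  19.8] 2.9 74
```

View pics/e.png

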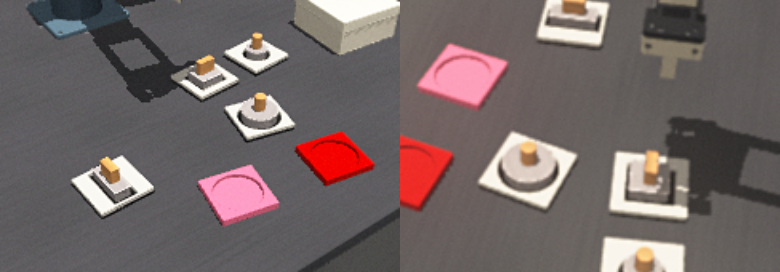

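All four cutters sit flat and centred in their own wells: bar (112,180), square (205,75), small round (257,48) and large round (260,110) in the left crop. The gripper is clear of everything.

```bash
python3 -c "
from bench import ticket
print(ticket.close_job())"
```

```text
the job is handed in; nothing more can be done
None
```

All four cutters are in their own wells, flat, aligned and released. The job was handed in about 29 s into the 99 s limit; the hand-in returned no verdict.

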